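# Gauge the depth of the round tin and lock the reading

## Task

The round tin stands open under the depth gauge with the gauge still locked from last time. Unlock the gauge by turning its red grip, only then push the plunger down until its sprung foot rests lightly on the floor inside the tin, lock it at that depth, then let go so that the gauge holds the reading. The foot must stay in contact while you lock; press gently, never so hard that its spring is squeezed solid, and leave the tin and everything else on the desk where they are.

Things in the scene. Friction and masses are not known exactly. Their poses are not given: they have to be found in the camera images.
- gauge: Bench depth gauge, fixed to the desk: dark steel base plate 165 x 115 mm, 10 mm thick, a steel column (24 mm across, 152 mm tall, 82 mm along the gauge's +x from the plunger) and a blue arm ending in a sleeve (34 mm across, z 115 to 148 mm) round the plunger. Origin on the plunger's vertical axis, at the underside of the base plate (desk level); z up, column towards +x.
- plunger (a joint): How far the gauge's plunger (vertical steel rod, 10 mm across, with grip and foot) has been pushed down: 0 m fully up, 0.075 m fully down. The slide is stiff: about 2.5 N of friction (the 0.2 kg plunger's weight nearly overcomes it downwards; lifting it takes about 4.4 N), so it stays where it is left; pushing it down is felt at the hand on top of the foot's force on the floor. At 0 the foot's underside is 85 mm above the desk.
- lock (a joint): Angle of the red grip about the plunger (rad): 0 = unlocked stop, 1.2 = locked stop; turning it clockwise seen from above increases it and locks. Below 0.3 it is unlocked, above 0.95 locked; the clamp bites from about 0.6. Turning it takes about 0.08 N m and it stays where it is left. It starts locked; a locked slide is not meant to be forced along, so unlock before pushing.
- grip_mid (a point): Centre of the red bar-shaped grip on top of the plunger: 38 mm long (its x), 14 mm wide (its y, the way to grip it), 32 mm tall (z, up). It rides and turns with the plunger grip; 245 mm above the desk at plunger = 0. The sleeve's top is 148 mm above the desk. At lock = 0 its x axis is the gauge's x axis.
- foot: Brass contact foot at the lower end of the plunger, 10 mm across; origin at the centre of its underside, z up. It is sprung in the rod: 4 N per mm, 3 mm of travel, solid at 12 N.
- tin: Open round aluminium tin, 68 mm across, 58 mm high, wall 3 mm, loose on the gauge's base plate under the plunger, up to 8 mm off its axis. Origin at the centre of its underside, z up. Its inner floor is a raised flat insert somewhere 10 to 38 mm above the underside: the height differs each time and is not measured.
- cap: The tin's aluminium twist cap, 72 mm across, 14 mm high, lying on the desk; origin centre of underside. Not needed.
- tape_dispenser: Stainless steel tape dispenser, 60 x 150 mm, 91 mm high; origin centre of underside. Not needed.
- fan_base: White plastic desk fan base, 170 mm across, 122 mm high with its stub post; origin centre of underside. Not needed.
- tumbler: Glass tumbler, 74 mm across, 95 mm high; origin centre of underside. Not needed.
- coasters: Neat stack of round wooden coasters, 96 mm across, 43 mm high; origin centre of underside. Not needed.
- notebook: Blue notebook, 150 x 210 x 12 mm; origin centre of underside. Not needed.
Not all that is in view belongs to the job. Leave any black look-alike of the tin alone.

How it is judged (in metres and radians):
On the way, in this order (a step that is already met when the one before it is completed fails the run):
1. the grip is turned to the unlocked side (lock below 0.3) before the plunger is slid (foot within 6 mm of where it started) (value of joint lock below 0.3 rad and distance of foot from where it was at the start of the episode below 0.006 m), for 0.1 s.
2. still unlocked, the foot touches the tin's floor with at least 1 N (contact force between foot and tin above 1 N and value of joint lock below 0.36 rad), for 0.2 s.
3. the grip is turned to locked (above 0.95) with the foot on the floor (value of joint lock above 0.95 rad and contact force between foot and tin above 0.7 N), for 0.2 s.
At the end, for the whole second after the job is handed in: The grip is locked (lock above 0.95 rad), the released plunger stays down at rest with its foot still touching the tin's floor (0.7 to 11.5 N), and the tin stands upright (all of step 3 and contact force between foot and tin below 11.5 N and linear speed of foot below 0.01 m/s and angle between tin's own z axis and vertical below 0.05 rad).
It fails at once if the foot presses on the tin with more than 11.5 N (spring nearly solid) (contact force between foot and tin above 11.5 N).
It fails at once if the pushed-down plunger (by more than 25 mm) is locked (past 0.6) with its foot clear of the floor (value of joint lock above 0.6 rad and value of joint plunger above 0.025 m and contact force between foot and tin below 0.1 N).
It fails at once if the tin is shifted by more than 12 mm (distance of tin from where it was at the start of the episode above 0.012 m).
It fails at once if another thing on the desk is moved by more than 20 mm (distance of any of cap, tape_dispenser, fan_base, tumbler, coasters, notebook from where it was at the start of the episode above 0.02 m).
It also fails if it takes over 51 s, if anything falls off the work surface, if the arm or the gripper's body presses on something with over 40 N, if the wrist force passes 120 N, or if a joint passes its speed limit or range.

## Robot

A 6-joint arm with a two-finger parallel gripper is mounted at the origin on the work surface. World frame = base frame: x ahead of the robot, y to its left, z up, the work surface at z = 0. Lengths are in mm, angles in rad, forces in N, time in s.
With the tool pointing down it reaches from about 400 to 925 mm from the base axis. Payload 12.5 kg.
Tool frame: the origin (TCP) lies at the very end of the fingers, on their centre line; the grasp point (between the pads) lies 19 mm behind it; z points along the fingers, y is the direction in which the jaws open and shut (so a half turn about z gives the same grasp; the last joint's range is limited). The gripper opens to 95 mm and grips with 3 to 60 N. Pads are 20 mm wide; open, the fingers measure 119 mm over their backs; the gripper's body (75 mm by 180 mm) begins 59 mm behind the grasp point.
Start: joints at [-1.23, 0.491, 1.559, -0, 1.092, -0.106], TCP at [270.075, -563.654, 214.661] pointing down, gripper open.
Joint ranges: [-3.1, 3.1], [-0.84, 2.19], [0.05, 2.79], [-1.13, 4.28], [0.06, 2.93], [-2.69, 2.69]. Speed limits (rad/s): [2.22, 2.22, 2.79, 3.14, 3.14, 3.14].

## Interface

Orientations are given as [roll, pitch, yaw] about the fixed x, y, z axes, in that order (R = Rz(yaw) Ry(pitch) Rx(roll)).
In Python, from cell import env gives the robot as it stands.
- The arm moves only by the shell command python3 -m pendant 'ROWS'. ROWS is JSON, a list that holds one entry, the list of rows, each a list of 5 numbers: the opening, from 0 (shut) to 1 (fully open), then the shift along the tool's x, y, z in m, then the turn about the tool's z in rad. A call has exactly 8 rows; each row is the pose to reach, as a shift and turn from the pose commanded when the call began, along the tool's axes at that moment; what a row does not reach only later rows make up. A row lasts 1/10 s, in which the tool goes at most 50 mm and 8.59 degrees, less where a joint would pass 70% of its speed; a pose out of reach is approached as far as the arm can. A call with a gripper value outside its range is refused whole. The fingers move at their own pace and stop on an object; the grip force is fixed at half the most. Time passes only in rows, so rows that repeat a pose let the fingers close, or fill a call up. It gives the time, the measured TCP pose, the force and the opening at its end, in the units of the state.
- env.state(): the state, without advancing time (a new reading comes with each control period).
- env.read_camera(name): name is "scene" or "top"; returns a dict with "image" (384x512x3 uint8, blue, green, red), "range_z" (384x512 float32, mm along the optical axis (not along the pixel's ray), 0 where there is no reading), "fx", "fy", "cx", "cy" (pixels), "dist" ([k1, k2, p1, p2, k3] as OpenCV has them; the pictures are not rectified), "rvec" (rotation vector, rad) and "tvec" (3), from world to camera coordinates, as OpenCV has them. Camera axes: x right, y down, z forward; pixel columns grow to the right and rows downward; lengths in mm; the calibration is good to about 2 mm. A picture is of the moment at which its call begins.
- env.job_done(): hands the job in, once; it reports no verdict.
The state is a dict: "t": time; "joints": joint angles; "qvel": joint speeds; "tau": joint torques, N m; "eef_pos": TCP position; "tcp_rot": TCP orientation; "ft_force": force on the tool from outside, world axes, zero at the start; "moment": the same for the moment, N m; "opening": opening from 0.0 (shut) to 1.0 (fully open).
Only numpy, scipy, OpenCV 4.12 (cv2) and the standard library are available. Lean on these libraries where they do the work, as an engineer would, in place of code of your own. Each camera call takes 0.05 s, during which the arm holds its last target. There are 200 camera calls.

## Working session

There is one attempt and no reset: what is moved stays moved. The work goes in short steps, Python scripts to look and compute and a shell command to move; the robot and the scene stay as the last step left them, time stands still between calls to the robot, and variables do not carry over. Pictures are saved under pics/ and viewed, about 8 in all and at most 12, crops included, and the job is handed in when it is done.

```bash
mkdir -p pics; ls
cat > h.py <<'E'
import numpy as np,cv2
from cell import env
def cam(n):
    c=env.read_camera(n); K=np.array([[c['fx'],0,c['cx']],[0,c['fy'],c['cy']],[0,0,1]]); R=cv2.Rodrigues(np.array(c['rvec'],float))[0]
    return c,K,np.array(c['dist'],float),R,np.array(c['tvec'],float).ravel()
def pts(v,uv,z):  # depth points to world
    c,K,d,R,t=v; p=cv2.undistortPoints(np.array(uv,float).reshape(-1,1,2),K,d).reshape(-1,2)
    P=np.c_[p,np.ones(len(p))]*np.array(z).reshape(-1,1); return (P-t)@R
def plane(v,uv,h):
    c,K,d,R,t=v; p=cv2.undistortPoints(np.array(uv,float).reshape(-1,1,2),K,d).reshape(-1,2)
    D=np.c_[p,np.ones(len(p))]@R; o=-R.T@t; return o+D*((h-o[2])/D[:,2])[:,None]
def redpts(v):
    hsv=cv2.cvtColor(v[0]['image'],cv2.COLOR_BGR2HSV); m=((hsv[...,0]<8)|(hsv[...,0]>172))&(hsv[...,1]>140)&(hsv[...,2]>60)
    n,l,s,ce=cv2.connectedComponentsWithStats(m.astype(np.uint8)); return l,s,ce
E
python3 - <<'E'
from h import *
ims=[]
for n in('scene','top'):
    v=cam(n); ims.append(v[0]['image']); cv2.imwrite(f'pics/{n}0.png',v[0]['image'])
    print(n,'cam at',-v[3].T@v[4])
    l,s,ce=redpts(v)
    for i in range(1,len(s)):
        if s[i,4]>25:
            ys,xs=np.where(l==i); z=v[0]['range_z'][ys,xs]; k=z>0
            P=pts(v,np.c_[xs,ys][k],z[k]); print(s[i],ce[i],P.min(0),P.max(0),np.median(P,0))
            top=P[P[:,2]>P[:,2].max()-6]
            print(' top rect',cv2.minAreaRect(top[:,:2].astype(np.float32)))
print(env.state())
E
```

```text
pics
scene cam at [1393.57968039 -473.4857889  1280.79387379]
[ 30  64  16  35 234] [37.45299145 80.72222222] [-556.10482943 -605.25741819  178.48917474] [-395.04434905 -569.91552017  293.93785071] [-410.23001103 -586.28683145  273.098781  ]
 top rect ((-468.8086853027344, -584.6141357421875), (29.40970230102539, 146.2517852783203), 89.71014404296875)
[211 159   6  14  59] [213.86440678 165.81355932] [ 202.90857127 -123.26392641   -0.26769463] [480.9376828   -2.63749463 266.06225111] [ 468.79266454 -110.34228928  254.80761405]
 top rect ((462.9230041503906, -106.82510375976562), (7.4003801345825195, 28.90403938293457), 64.13182067871094)
[ 42 234  41  19 109] [ 62.11926606 242.83486239] [ 301.07904508 -793.39375591   -5.43093121] [ 321.280738   -628.92887309   13.5818948 ] [ 316.43852689 -710.58416128    4.74516216]
 top rect ((317.4915466308594, -706.5301513671875), (155.19654846191406, 6.899697780609131), 89.5051498413086)
top cam at [ 232.33893837   -9.4646177  1595.98715245]
[289 215  11  12  56] [293.17857143 220.69642857] [ 442.6616348  -149.35459329   -1.67507337] [518.05672436 -97.97047232 265.59961777] [ 458.0636674  -109.4842678   258.75043375]
 top rect ((458.71844482421875, -109.26750946044922), (10.752883911132812, 32.35594177246094), 51.98323440551758)
{'t': 0.1, 'joints': array([-1.22960104e+00,  4.91481856e-01,  1.55939168e+00,  2.10988660e-05,
        1.09167609e+00, -1.05611954e-01]), 'qvel': array([-0.00084512, -0.00138775, -0.00114108, -0.00182665, -0.00018265,
       -0.00108072]), 'tau': array([ 4.35593800e-03, -6.13619900e+01, -2.58608955e+01,  6.94504310e-02,
        4.69938561e-02, -5.36157563e-05]), 'eef_pos': array([ 270.00307506, -563.43704324,  214.1299125 ]), 'tcp_rot': array([-3.14064299e+00, -1.19489247e-04,  4.46797445e-01]), 'ft_force': array([ 0.52595784,  1.23412624, -0.41179983]), 'moment': array([-0.00092244, -0.00358979, -0.02390694]), 'opening': 0.9971636449805737}
```

View pics/scene0.png

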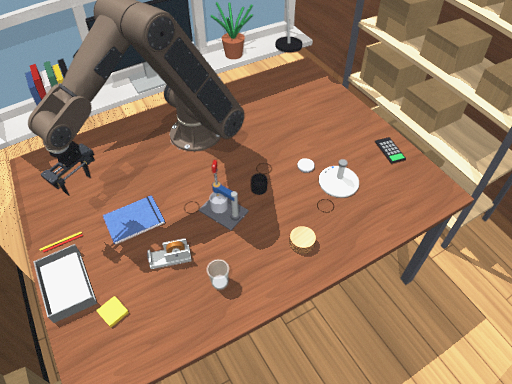

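View pics/top0.png

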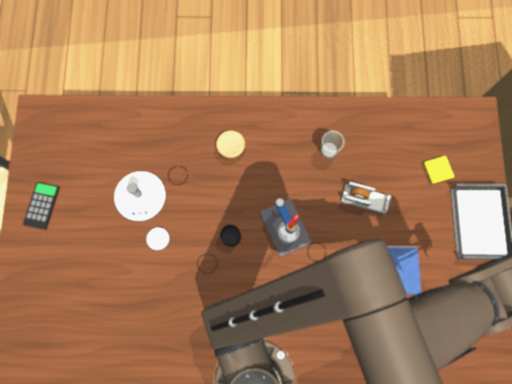

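The scene view shows the gauge at about (222,200) with its red grip at (214,166), and the top view shows the grip at (293,220) with the column top at (281,203). The tin candidates are the aluminium tin under the plunger, around (290,230) in the top view, and the black look-alike at (230,236). The one under the plunger fits the description, and I'll confirm it in a crop.

Run:
```python
from h import *
a=cv2.imread('pics/scene0.png')[145:235,175:275]; b=cv2.imread('pics/top0.png')[190:262,250:330]
cv2.imwrite('pics/crop1.png',np.hstack([cv2.resize(a,(400,360),interpolation=2),cv2.resize(b,(400,360),interpolation=2)]))
v=cam('top'); im=v[0]['image']; hsv=cv2.cvtColor(im,cv2.COLOR_BGR2HSV); z=v[0]['range_z']
l,s,ce=redpts(v)
i=1+np.argmin([np.hypot(*(c-[293,220])) for c in ce[1:]])
ys,xs=np.where(l==i)
# red pixels: grip top plane z~261
P=plane(v,np.c_[xs,ys],261); print('red',cv2.minAreaRect(P[:,:2].astype(np.float32)),P.mean(0))
# blue arm at z~148
m=(hsv[...,0]>100)&(hsv[...,0]<130)&(hsv[...,1]>130)
m[:, :265]=0;m[:,320:]=0;m[:190]=0;m[250:]=0
ys,xs=np.where(m);P=plane(v,np.c_[xs,ys],148);print('blue',cv2.minAreaRect(P[:,:2].astype(np.float32)),P.mean(0))
# depth points around gauge
Y,X=np.mgrid[190:265,250:330];zz=z[190:265,250:330].ravel();k=zz>0
Q=pts(v,np.c_[X.ravel(),Y.ravel()][k],zz[k])
col=Q[(Q[:,2]>138)&(Q[:,2]<175)]; print('col/arm',len(col),cv2.minAreaRect(col[:,:2].astype(np.float32)))
c2=Q[(Q[:,2]>50)&(Q[:,2]<66)]; print('tin rim',len(c2),c2.mean(0),cv2.minEnclosingCircle(c2[:,:2].astype(np.float32)))
# base plate: dark low-sat
h2=hsv[190:265,250:330].reshape(-1,3)[k]; d=(h2[:,1]<110)&(h2[:,2]<110)&(Q[:,2]<25)
M=np.zeros(im.shape[:2],np.uint8); M[Y.ravel()[k][d],X.ravel()[k][d]]=1
n,l2,s2,_=cv2.connectedComponentsWithStats(M)
j=1+np.argmax(s2[1:,4]);ys,xs=np.where(l2==j);P=plane(v,np.c_[xs,ys],10);r=cv2.minAreaRect(P[:,:2].astype(np.float32));print('plate',r,cv2.boxPoints(r).round())
```

```text
red ((459.1910095214844, -110.40141296386719), (13.416594505310059, 38.192100524902344), 53.010807037353516) [ 457.65184556 -109.81348334  261.        ]
blue ((498.50177001953125, -91.49232482910156), (50.89101791381836, 22.050922393798828), 25.954029083251953) [498.38414183 -90.65141902 148.        ]
col/arm 251 ((492.70361328125, -92.33607482910156), (108.31511688232422, 31.421363830566406), 26.89859390258789)
tin rim 39 [ 454.7122207  -102.91060475   59.59704409] ((477.6581726074219, -94.65816497802734), 57.79334259033203)
plate ((480.2077941894531, -101.37278747558594), (169.02398681640625, 120.73855590820312), 24.334470748901367) [[ 378.  -81.]
 [ 428. -191.]
 [ 582. -122.]
 [ 532.  -12.]]
```

View pics/crop1.png

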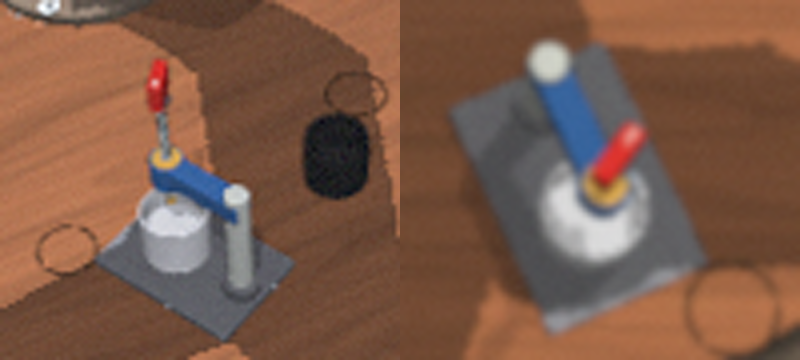

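The crop confirms it: the bright tin sits under the brass foot inside the gauge, and the black one stands apart. The grip is at about (459,-110), its long axis lies at roughly -38° and the gauge yaw is about 25.5°. I'll move above the grip with the tool x along the grip's long axis.

```bash
python3 -m pendant '[[[1,0,0,-0.05,0],[1,0.3664,-0.3274,-0.08,1.11],[1,0.3664,-0.3274,-0.08,1.11],[1,0.3664,-0.3274,-0.08,1.11],[1,0.3664,-0.3274,-0.08,1.11],[1,0.3664,-0.3274,-0.08,1.11],[1,0.3664,-0.3274,-0.08,1.11],[1,0.3664,-0.3274,-0.08,1.11]]]'
```

```text
t: 0.95
eef_pos: [399.1, -254.3, 285.2]
tcp_rot: [-3.142, -0.0, -0.56]
ft_force: [1.0, -1.2, -0.1]
opening: 1.001
```

```bash
python3 -m pendant '[[[1,-0.0293,-0.139,0,0.06],[1,-0.0293,-0.139,0,0.06],[1,-0.0293,-0.139,0,0.06],[1,-0.0293,-0.139,0,0.06],[1,-0.0293,-0.139,0,0.06],[1,-0.0293,-0.139,0,0.06],[0.6,-0.0293,-0.139,0,0.06],[0.6,-0.0293,-0.139,0,0.06]]]'
python3 - <<'E'
from h import *
v=cam('scene');cv2.imwrite('pics/s2.png',cv2.resize(v[0]['image'][100:220,140:300],(640,480),interpolation=2))
w=cam('top')
s=env.state();print(s['eef_pos'],s['tcp_rot'],s['opening'],s['ft_force'])
for n,u in(('s',v),('t',w)):
    l,st,ce=redpts(u);print(n,[(ce[i].round(1),st[i,4]) for i in range(1,len(st)) if st[i,4]>15])
E
```

```text
t: 1.75
eef_pos: [446.9, -123.6, 285.0]
tcp_rot: [3.141, -0.0, -0.616]
ft_force: [0.7, -0.7, 0.3]
opening: 0.886
[ 446.92173211 -123.27770349  284.97513122] [ 3.14150135e+00  9.51561696e-06 -6.15790295e-01] 0.8048931045550614 [ 0.0321485   0.07511563 -0.17628267]
s [(array([42.1, 91.8]), np.int32(396)), (array([213.8, 165.5]), np.int32(64)), (array([ 61.8, 243. ]), np.int32(108))]
t [(array([475.7, 279.1]), np.int32(161))]
```

View pics/s2.png

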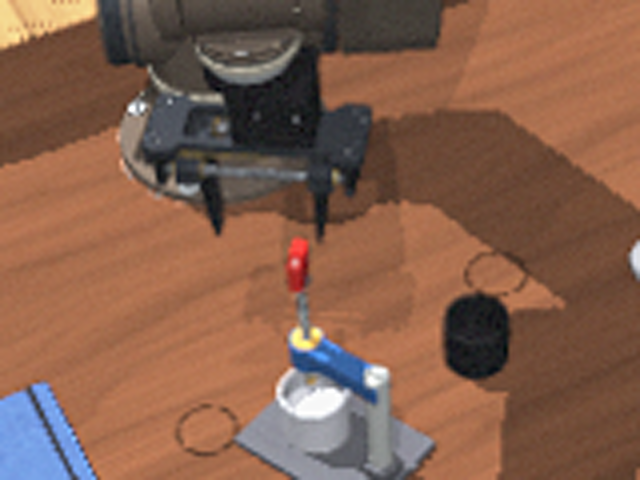

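Both fingers hang clear above and behind the red grip (298,265 in the crop). I'll check the position with one more ray and then move over it.

```bash
python3 - <<'E'
from h import *
v=cam('scene');l,s,ce=redpts(v);i=1+np.argmin([np.hypot(*(c-[214,166])) for c in ce[1:]])
print(s[i],plane(v,[ce[i]],245),plane(v,[ce[i]],250))
E
python3 -m pendant '[[[0.6,0.002,-0.018,0,0.047],[0.5,0.002,-0.018,0,0.047],[0.5,0.002,-0.018,0,0.047],[0.5,0.002,-0.018,0,0.047],[0.5,0.002,-0.018,0,0.047],[0.5,0.002,-0.018,0,0.047],[0.5,0.002,-0.018,0,0.047],[0.5,0.002,-0.018,0,0.047]]]'
```

```text
[211 159   6  14  62] [[ 459.71129229 -107.48963044  245.        ]] [[ 464.21927603 -109.25637268  250.        ]]
t: 2.7
eef_pos: [459.1, -109.1, 285.1]
tcp_rot: [3.142, -0.0, -0.662]
ft_force: [-0.0, -0.8, 0.4]
opening: 0.501
```

```bash
python3 -m pendant '[[[0.5,0,0,0.02,0],[0.5,0,0,0.04,0],[0.5,0,0,0.059,0],[0.5,0,0,0.059,0],[0.5,0,0,0.059,0],[0.5,0,0,0.059,0],[0.5,0,0,0.059,0],[0.5,0,0,0.059,0]]]'
python3 - <<'E'
from h import *
v=cam('scene');cv2.imwrite('pics/s3.png',cv2.resize(v[0]['image'][120:210,160:280],(640,480),interpolation=2))
E
```

```text
t: 3.5
eef_pos: [459.3, -109.1, 226.6]
tcp_rot: [-3.141, -0.001, -0.661]
ft_force: [-0.1, -0.7, 0.4]
opening: 0.502
```

View pics/s3.png

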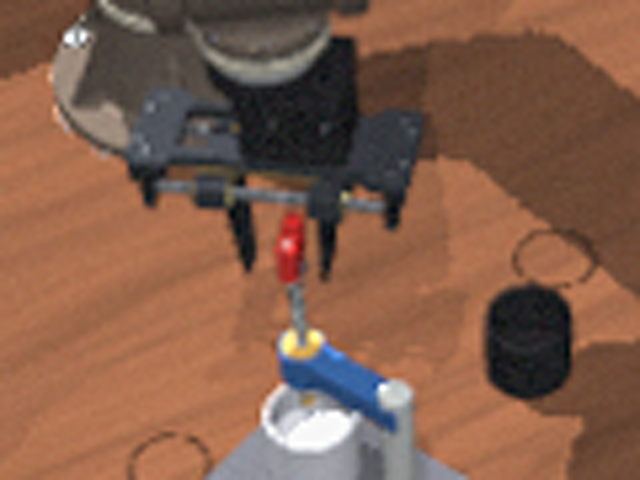

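The grip at (290,248) lies between the fingers at (243,240) and (328,245), so I'll close.

```bash
python3 -m pendant '[[[0.25,0,0,0,0],[0.2,0,0,0,0],[0.15,0,0,0,0],[0.1,0,0,0,0],[0,0,0,0,0],[0,0,0,0,0],[0,0,0,0,0],[0,0,0,0,0]]]'
```

```text
t: 4.35
eef_pos: [460.2, -107.7, 226.1]
tcp_rot: [-3.138, -0.001, -0.662]
ft_force: [8.1, 11.3, -1.0]
opening: 0.195
```

```bash
python3 -m pendant '[[[0,0,0,0,0],[0,0,0,0,0],[0,0,0,0,0],[0,0,0,0,0],[0,0,0,0,0],[0,0,0,0,0],[0,0,0,0,0],[0,0,0,0,0]]]'; python3 -c "
from h import *
s=env.state();print(s['eef_pos'],s['tcp_rot'],s['ft_force'],s['moment'],s['opening'])"
```

```text
t: 5.15
eef_pos: [460.2, -107.7, 226.1]
tcp_rot: [-3.138, -0.001, -0.662]
ft_force: [8.3, 12.0, -1.4]
opening: 0.189
[ 460.24579187 -107.72795941  226.10031301] [-3.13806743e+00 -5.92989064e-04 -6.62116470e-01] [ 8.26149393 11.98595947 -1.43176216] [ 2.2109503  -1.48353147 -0.04482661] 0.18881077619279418
```

The opening is 18 mm rather than 14 mm, with a side force of about 14 N along tool -y. The grip is off-centre that way, so I'll shift towards it.

```bash
python3 -m pendant '[[[0,0,-0.001,0,0],[0,0,-0.002,0,0],[0,0,-0.003,0,0],[0,0,-0.003,0,0],[0,0,-0.003,0,0],[0,0,-0.003,0,0],[0,0,-0.003,0,0],[0,0,-0.003,0,0]]]'; python3 -c "
from h import *
s=env.state();print(s['eef_pos'],s['tcp_rot'],s['ft_force'],s['moment'],s['opening'])"
```

```text
t: 5.95
eef_pos: [460.7, -107.0, 226.0]
tcp_rot: [3.141, 0.0, -0.661]
ft_force: [-2.1, -3.4, 0.4]
opening: 0.189
[ 460.71227855 -107.00957116  225.97357994] [ 3.14079694e+00  5.96311261e-05 -6.61465517e-01] [-2.08683948 -3.43534132  0.41483884] [-0.79172408  0.60211819  0.01021421] 0.18866210953122453
```

Gripped firmly and centred, with little residual force. Next I'll unlock by turning counter-clockwise, which is negative about the tool z.

```bash
python3 -m pendant '[[[0,0,0.0005,0,-0.14],[0,0,0.0005,0,-0.28],[0,0,0.0005,0,-0.42],[0,0,0.0005,0,-0.56],[0,0,0.0005,0,-0.70],[0,0,0.0005,0,-0.84],[0,0,0.0005,0,-0.95],[0,0,0.0005,0,-0.95]]]'; python3 -c "
from h import *
s=env.state();print(s['eef_pos'],s['tcp_rot'],s['ft_force'],s['moment'],s['opening'])"
```

```text
t: 6.75
eef_pos: [460.7, -106.8, 226.0]
tcp_rot: [-3.141, -0.0, 0.29]
ft_force: [0.2, 0.9, 0.4]
opening: 0.19
[ 460.70128421 -106.84673951  225.95886152] [-3.14115104e+00 -2.77962343e-04  2.89831279e-01] [0.17601368 0.89033338 0.41197135] [0.07015423 0.03901579 0.04978196] 0.18991335294840492
```

```bash
python3 -m pendant '[[[0,0,0,0,-0.03],[0,0,0,0,-0.06],[0,0,0,0,-0.09],[0,0,0,0,-0.12],[0,0,0,0,-0.12],[0,0,0,0,-0.12],[0,0,0,0,-0.12],[0,0,0,0,-0.12]]]'
python3 - <<'E'
from h import *
s=env.state();print(s['eef_pos'],s['tcp_rot'],s['ft_force'],s['moment'],s['opening'])
v=cam('scene');cv2.imwrite('pics/s4.png',cv2.resize(v[0]['image'][130:200,180:270],(720,560),interpolation=2))
E
```

```text
t: 7.55
eef_pos: [460.6, -106.9, 226.0]
tcp_rot: [-3.141, -0.0, 0.408]
ft_force: [1.1, 3.4, -0.3]
opening: 0.192
[ 460.64261823 -106.9202082   225.97783014] [-3.14135419e+00 -7.40885865e-05  4.07959011e-01] [ 1.1392537   3.43027225 -0.32292788] [ 0.58927023 -0.03185125 -0.05228828] 0.19238739814446248
```

View pics/s4.png

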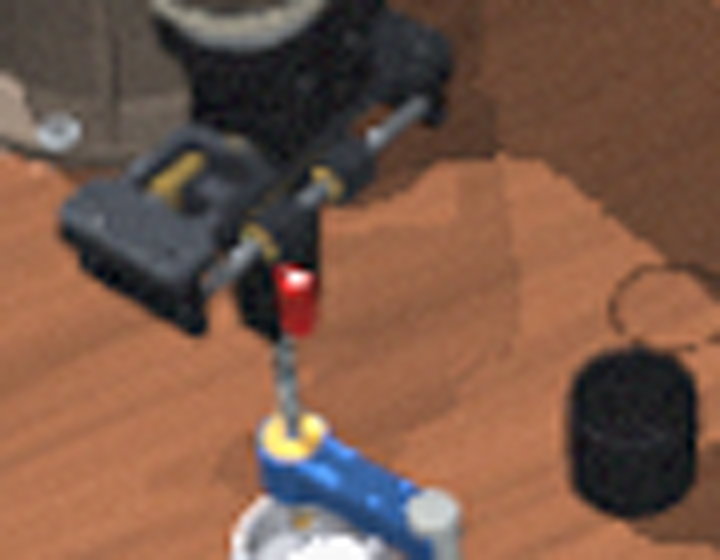

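```bash
python3 -m pendant '[[[0,0,0,0,-0.03],[0,0,0,0,-0.06],[0,0,0,0,-0.06],[0,0,0,0,-0.06],[0,0,0,0,-0.06],[0,0,0,0,-0.06],[0,0,0,0,-0.06],[0,0,0,0,-0.06]]]'; python3 -c "
from h import *
s=env.state();print(s['eef_pos'],s['tcp_rot'],s['ft_force'],s['moment'],s['opening'])"
```

```text
t: 8.4
eef_pos: [460.6, -107.0, 226.0]
tcp_rot: [-3.141, 0.0, 0.468]
ft_force: [0.1, 5.2, -1.4]
opening: 0.193
[ 460.62995157 -106.95955332  225.97255274] [-3.14141116e+00  4.72462663e-07  4.68289349e-01] [ 0.12784344  5.21262541 -1.43599   ] [ 0.9410441  -0.10359138 -0.39554163] 0.19252416689973226
```

The torque rose to 0.4 N·m, so this is the unlocked stop. I'll back off a touch and push down 33 mm; the earliest possible contact is at 37 mm.

```bash
python3 -m pendant '[[[0,0,0,0,0.04],[0,0,0,0.003,0.04],[0,0,0,0.010,0.04],[0,0,0,0.018,0.04],[0,0,0,0.026,0.04],[0,0,0,0.033,0.04],[0,0,0,0.033,0.04],[0,0,0,0.033,0.04]]]'; python3 -c "
from h import *
s=env.state();print(s['eef_pos'],s['tcp_rot'],s['ft_force'],s['moment'],s['opening'])"
```

```text
t: 9.2
eef_pos: [460.6, -107.0, 192.6]
tcp_rot: [-3.141, 0.0, 0.429]
ft_force: [1.7, 3.8, -3.9]
opening: 0.191
[ 460.58529353 -106.96584862  192.57146518] [-3.14115207e+00  4.59769171e-04  4.28711894e-01] [ 1.65171715  3.78964649 -3.90475514] [ 0.8594836  -0.25377766 -0.13510382] 0.19058703241214567
```

```bash
python3 - <<'E'
from h import *
for n in('scene','top'):
    v=cam(n);z=v[0]['range_z'];ys,xs=np.where(z>0);P=pts(v,np.c_[xs,ys],z[ys,xs])
    r=np.hypot(P[:,0]-460.5,P[:,1]+107);k=(r<30)&(P[:,2]>5)&(P[:,2]<66)
    print(n,k.sum(),np.histogram(P[k,2],np.arange(6,70,4)))
E
python3 -m pendant '[[[0,0,0,0.0005,0],[0,0,0,0.001,0],[0,0,0,0.0015,0],[0,0,0,0.002,0],[0,0,0,0.0025,0],[0,0,0,0.003,0],[0,0,0,0.003,0],[0,0,0,0.003,0]]]'
```

```text
scene 104 (array([ 3,  1,  2,  1,  2,  1,  1, 10, 34, 27,  5,  2,  7,  2,  5]), array([ 6, 10, 14, 18, 22, 26, 30, 34, 38, 42, 46, 50, 54, 58, 62, 66]))
top 0 (array([0, 0, 0, 0, 0, 0, 0, 0, 0, 0, 0, 0, 0, 0, 0]), array([ 6, 10, 14, 18, 22, 26, 30, 34, 38, 42, 46, 50, 54, 58, 62, 66]))
t: 10.1
eef_pos: [460.6, -107.0, 190.0]
tcp_rot: [-3.142, 0.0, 0.429]
ft_force: [0.4, 4.6, 0.1]
opening: 0.192
```

The depth image puts the floor at roughly z≈42, so contact should come near TCP 183. The foot is now at about 49. From here I'll take small steps.

```bash
python3 -m pendant '[[[0,0,0,0.0003,0],[0,0,0,0.0006,0],[0,0,0,0.0009,0],[0,0,0,0.0012,0],[0,0,0,0.0015,0],[0,0,0,0.0018,0],[0,0,0,0.002,0],[0,0,0,0.002,0]]]'
```

```text
t: 10.9
eef_pos: [460.6, -107.0, 188.1]
tcp_rot: [3.142, 0.0, 0.429]
ft_force: [-0.2, 5.6, -0.1]
opening: 0.189
```

```bash
python3 -m pendant '[[[0,0,0,0.0002,0],[0,0,0,0.0004,0],[0,0,0,0.0006,0],[0,0,0,0.0008,0],[0,0,0,0.001,0],[0,0,0,0.0012,0],[0,0,0,0.0014,0],[0,0,0,0.0015,0]]]'
```

```text
t: 11.7
eef_pos: [460.7, -107.0, 186.6]
tcp_rot: [3.142, -0.0, 0.429]
ft_force: [-0.3, 5.4, 0.5]
opening: 0.193
```

```bash
python3 -m pendant '[[[0,0,0,0.0002,0],[0,0,0,0.0004,0],[0,0,0,0.0006,0],[0,0,0,0.0008,0],[0,0,0,0.001,0],[0,0,0,0.0012,0],[0,0,0,0.0014,0],[0,0,0,0.0015,0]]]'
```

```text
t: 12.5
eef_pos: [460.7, -107.0, 185.1]
tcp_rot: [3.142, 0.0, 0.429]
ft_force: [-1.1, 5.4, 0.8]
opening: 0.191
```

```bash
python3 -m pendant '[[[0,0,0,0.0002,0],[0,0,0,0.0004,0],[0,0,0,0.0006,0],[0,0,0,0.0008,0],[0,0,0,0.001,0],[0,0,0,0.0012,0],[0,0,0,0.0014,0],[0,0,0,0.0015,0]]]'
```

```text
t: 13.3
eef_pos: [460.6, -107.0, 183.6]
tcp_rot: [3.142, 0.0, 0.429]
ft_force: [-0.6, 5.2, 1.2]
opening: 0.19
```

```bash
python3 -m pendant '[[[0,0,0,0.0002,0],[0,0,0,0.0004,0],[0,0,0,0.0006,0],[0,0,0,0.0008,0],[0,0,0,0.001,0],[0,0,0,0.001,0],[0,0,0,0.001,0],[0,0,0,0.001,0]]]'
```

```text
t: 14.1
eef_pos: [460.7, -107.0, 182.6]
tcp_rot: [3.142, 0.0, 0.429]
ft_force: [-0.2, 4.9, 0.4]
opening: 0.189
```

```bash
python3 -m pendant '[[[0,0,0,0.0002,0],[0,0,0,0.0004,0],[0,0,0,0.0006,0],[0,0,0,0.0008,0],[0,0,0,0.001,0],[0,0,0,0.0012,0],[0,0,0,0.0014,0],[0,0,0,0.0015,0]]]'
```

```text
t: 14.9
eef_pos: [460.7, -107.0, 181.4]
tcp_rot: [3.141, -0.0, 0.429]
ft_force: [-1.3, 5.4, 5.3]
opening: 0.188
```

Contact: Fz is 5.3 N, so the foot carries about 4.8 N once slide friction is taken off. I'll hold once to confirm, then start locking and stop just before the clamp bites to check the force.

```bash
python3 -m pendant '[[[0,0,0,0,0],[0,0,0,0,0],[0,0,0,0,0],[0,0,0,0,0],[0,0,0,0,0.06],[0,0,0,0,0.12],[0,0,0,0,0.18],[0,0,0,0,0.18]]]'
```

```text
t: 15.7
eef_pos: [460.7, -107.1, 181.4]
tcp_rot: [3.141, -0.0, 0.247]
ft_force: [-1.2, 5.1, 5.3]
opening: 0.191
```

```bash
python3 -m pendant '[[[0,0,0,0,0.05],[0,0,0,0,0.1],[0,0,0,0,0.15],[0,0,0,0,0.2],[0,0,0,0,0.25],[0,0,0,0,0.28],[0,0,0,0,0.28],[0,0,0,0,0.28]]]'
```

```text
t: 16.5
eef_pos: [460.7, -107.1, 181.4]
tcp_rot: [3.141, -0.0, -0.031]
ft_force: [-1.1, 5.2, 4.3]
opening: 0.187
```

```bash
python3 -m pendant '[[[0,0,0,0,0.1],[0,0,0,0,0.2],[0,0,0,0,0.3],[0,0,0,0,0.4],[0,0,0,0,0.5],[0,0,0,0,0.6],[0,0,0,0,0.67],[0,0,0,0,0.67]]]'; python3 -c "
from h import *
s=env.state();print(s['eef_pos'],s['tcp_rot'],s['ft_force'],s['moment'],s['opening'])"
```

```text
t: 17.3
eef_pos: [460.6, -107.3, 181.4]
tcp_rot: [3.141, -0.001, -0.703]
ft_force: [-2.6, 1.7, 6.1]
opening: 0.19
[ 460.64538086 -107.32496303  181.35847508] [ 3.14104746e+00 -6.56201477e-04 -7.03057649e-01] [-2.57437567  1.71853913  6.11913988] [0.56300318 0.39872254 0.05604109] 0.19010452101554615
```

Lock is now about 1.12 by angle. I'll feel for the locked stop.

```bash
python3 -m pendant '[[[0,0,0,0,0.03],[0,0,0,0,0.06],[0,0,0,0,0.09],[0,0,0,0,0.09],[0,0,0,0,0.09],[0,0,0,0,0.09],[0,0,0,0,0.09],[0,0,0,0,0.09]]]'; python3 -c "
from h import *
s=env.state();print(s['eef_pos'],s['tcp_rot'],s['ft_force'],s['moment'],s['opening'])"
```

```text
t: 18.1
eef_pos: [460.6, -107.4, 181.4]
tcp_rot: [3.141, -0.001, -0.791]
ft_force: [-2.7, 3.1, 5.0]
opening: 0.19
[ 460.61689178 -107.37953958  181.36680643] [ 3.14107879e+00 -7.13356834e-04 -7.90665061e-01] [-2.66502339  3.05716235  5.0324793 ] [0.60327148 0.47062522 0.00470706] 0.18985071390655678
```

```bash
python3 -m pendant '[[[0,0,0,0,0.03],[0,0,0,0,0.06],[0,0,0,0,0.06],[0,0,0,0,0.06],[0,0,0,0,0.06],[0,0,0,0,0.06],[0,0,0,0,0.06],[0,0,0,0,0.06]]]'
python3 - <<'E'
from h import *
s=env.state();print(s['eef_pos'],s['tcp_rot'],s['ft_force'],s['moment'],s['opening'])
v=cam('scene');cv2.imwrite('pics/s5.png',cv2.resize(v[0]['image'][130:220,180:270],(600,600),interpolation=2))
E
```

```text
t: 18.9
eef_pos: [460.6, -107.4, 181.4]
tcp_rot: [3.141, -0.001, -0.85]
ft_force: [-1.5, 2.6, 5.7]
opening: 0.193
[ 460.62287461 -107.41665871  181.369468  ] [ 3.14100000e+00 -8.44975506e-04 -8.50230751e-01] [-1.45908005  2.64163593  5.74101481] [0.55052955 0.46806812 0.26569591] 0.1926955115196656
```

View pics/s5.png

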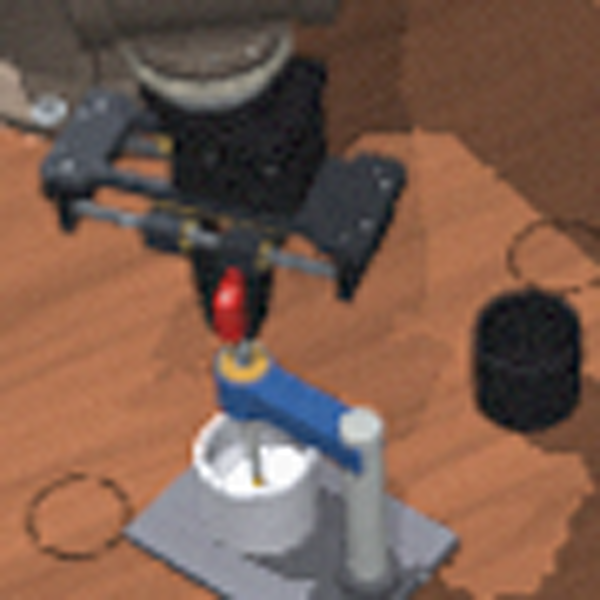

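The torque is up at the stop, so it is locked. The view shows the foot on the floor inside the tin at (258,482), with the tin standing upright. I'll relieve the torque and let go.

```bash
python3 -m pendant '[[[0,0,0,0,-0.03],[0,0,0,0,-0.05],[0,0,0,0,-0.05],[0.25,0,0,0,-0.05],[0.35,0,0,0,-0.05],[0.45,0,0,0,-0.05],[0.5,0,0,0,-0.05],[0.5,0,0,0,-0.05]]]'; python3 -m pendant '[[[0.5,0,0,-0.01,0],[0.5,0,0,-0.03,0],[0.5,0,0,-0.06,0],[0.5,0,0,-0.1,0],[0.5,0,0,-0.12,0],[0.5,0,0,-0.12,0],[0.5,0,0,-0.12,0],[0.5,0,0,-0.12,0]]]'
python3 - <<'E'
from h import *
s=env.state();print(s['eef_pos'],s['ft_force'],s['opening'])
v=cam('scene');cv2.imwrite('pics/s6.png',cv2.resize(v[0]['image'][130:220,180:270],(600,600),interpolation=2))
l,s,ce=redpts(v);print([(c,a[4],plane(v,[c],200)) for c,a in zip(ce[1:],s[1:]) if abs(c[0]-214)<20])
E
```

```text
t: 19.75
eef_pos: [460.7, -107.2, 181.0]
tcp_rot: [3.141, -0.0, -0.801]
ft_force: [-0.1, 0.2, -0.1]
opening: 0.488
t: 20.55
eef_pos: [460.2, -106.9, 300.2]
tcp_rot: [3.141, 0.001, -0.801]
ft_force: [0.0, 0.3, 0.1]
opening: 0.5
[ 460.22282137 -106.92754571  300.16813467] [0.02202171 0.31792704 0.05929061] 0.5000066255595356
[(array([215.        , 174.02941176]), np.int32(68), array([[ 459.62051418, -106.66804187,  200.        ]]))]
```

View pics/s6.png

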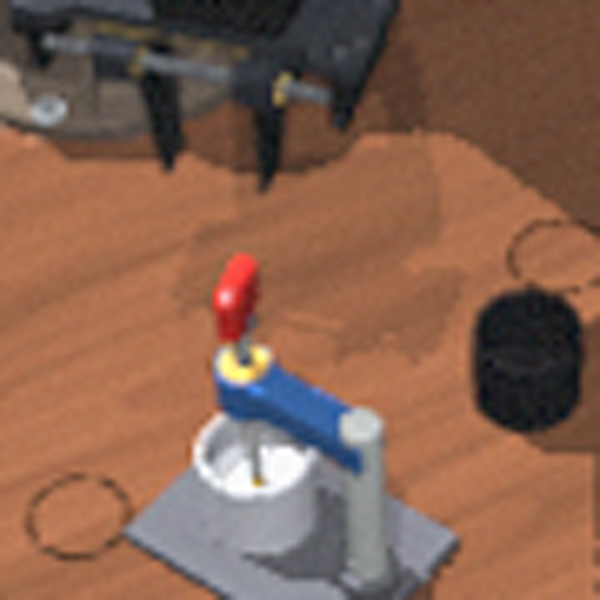

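The grip, at (238,295), is free and stayed down at the locked angle. The foot is on the tin's floor at (258,482), and the tin hasn't moved. I'll hand in the job.

```bash
python3 -c "
from cell import env
print(env.job_done())"
```

```text
the job is handed in; nothing more can be done
None
```

I unlocked the gauge, pushed the plunger down to the tin's floor, locked it there, let go and backed off. The job was handed in at about 20.6 s; no verdict is reported.

- **Unlocking:** I turned the grip counter-clockwise until it reached its stop, where the torque rose to about 0.4 N·m, before sliding anything.
- **Contact:** The foot met the floor after about 43.5 mm of travel. The hand felt 4.3 to 6.1 N while locking, so I estimate about 4 to 5.5 N at the foot after slide friction, well under 11.5 N.
- **Locking:** I turned the grip clockwise until the torque rose again at the locked stop (0.27 N·m), then relieved it and opened the fingers.
- **Last checks:** The final picture shows the released plunger still down with its foot on the floor inside the tin, the grip at the locked angle, and the tin upright and apparently unmoved. The wrist force after letting go was about zero.
- **What I could not confirm:**
  - The foot's force after release was not measured directly.
  - The final view was a crop, so I did not re-check the other things on the desk; nothing I felt suggested touching them.
- **What disagreed:**
  - My first grasp was about 3 mm off-centre, with a side force of about 14 N. I corrected it before turning.
  - The fingers read 18 mm open on the 14 mm grip. I never explained that, but the grip turned with the hand and both stops were felt.

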